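# Load a coin tube into the V gauge and close the jaw

## Task

Check the longer coin tube in the length gauge: lower it into the V supports and let it settle evenly on both sloping sides while your fingers are still on it, without dropping or forcing it. Then let go and push the sliding jaw up until the tube is hard against the end stop, press it snug with about 12 N for half a second (never over 20 N), and leave jaw and tube there, without disturbing the other things on the stall.

Things in the scene. Friction and masses are not known exactly. Their poses are not given: they have to be found in the camera images.
- long_tube: the longer of two metal coin tubes: a plain aluminium cylinder, 40 mm diameter, 130 mm long, dark flush caps, both ends alike, 250 to 500 g. Origin at its middle on the axis, x along it. It lies level on one of two wooden dowel rests, its axis 34 mm above the table.
- short_tube: the other coin tube, same make and diameter (40 mm) but only 85 mm long, on the other rest. Origin at its middle, x along it. Not to be disturbed.
- rest_a: one of two like wooden rests fixed to the table (long_tube lies on rest_a, short_tube on rest_b): base 110 x 48 mm, 8 mm high, with two 10 mm dowels along it, 28 mm apart, tops 18 mm above the table. Origin at the centre of its underside, x along the dowels.
- rest_b: one of two like wooden rests fixed to the table (long_tube lies on rest_a, short_tube on rest_b): base 110 x 48 mm, 8 mm high, with two 10 mm dowels along it, 28 mm apart, tops 18 mm above the table. Origin at the centre of its underside, x along the dowels.
- gauge: steel length gauge fixed to the table, base plate 284 x 85 mm, 14 mm thick. Origin on the table below the middle of a pair of 90-degree V supports; x runs along the V from the sliding jaw to the end stop, z up. Supports: centred at x = -42 and +42 mm, each 24 mm long, 58 mm wide, 56 mm high; the 60 mm gap between them is free for fingers down to the base plate.
- seat (a point): point on the axis of a tube that is seated in the V, midway between the two V supports: gauge x = 0, y = 0, 62 mm above the table; axes as the gauge. The end stop is an upright plate 50 mm wide, 82 mm high; it was locked by hand with its face somewhere between gauge x = 64 and 88 mm, different each time and not measured: find it by feel or by eye. It holds over 60 N.
- jaw (a joint): travel of the sliding jaw along the gauge's +x, towards the stop, in m: 0 is fully back, starts at 0 to 0.015, range to 0.068. A tube middle at gauge x = -10 mm clears both jaw and stop. It slides stiffly (about 3 N dry friction, plus about 0.25 N per 10 mm/s of speed), stays where it is left and has no spring.
- jaw_pad (a point): centre of the front face of the jaw's square 22 x 22 mm ram, which meets the tube's end and can pass into the V, 62 mm above the table, axes as the gauge; the face is at gauge x = -104 mm + the joint value.
- jaw_post (a point): top centre of the jaw's upright black-topped post, 124 mm above the table. The post is 20 mm along gauge x by 30 mm along gauge y, its axis 32 mm behind the ram's face. Behind it the carriage is only 38 mm high, so it can be pushed from behind, or gripped.
- capsuled_coin: a coin in a clear disc capsule, 42 mm across, 7 mm high; origin at the centre of its underside. Bystander, lying on the table.
- loupe: a black eye loupe, 34 mm across, 26 mm high; origin at the centre of its underside. Bystander, lying on the table.
- pen: a blue pen, 130 mm long; origin at the centre of its underside. Bystander, lying on the table.
- card_case: a black case, 75 x 105 x 20 mm; origin at the centre of its underside. Bystander, lying on the table.
- calliper: a steel calliper lying flat, 190 mm long; origin at the centre of its underside. Bystander, lying on the table.
- capsule_box: a clear plastic box, 60 x 90 x 35 mm; origin at the centre of its underside. Bystander, lying on the table.
Things that resemble listed ones, but are neither listed nor needed, are in the scene too. Leave any blue look-alike of the long_tube alone.

How it is judged:
By the outcome, as a careful person would: the job done as asked, in the order asked, and still so for the second after the job is handed in, with the robot touching nothing.
It also fails if it takes over 72 s, if anything falls off the work surface, if the arm or the gripper's body presses on something with over 40 N, if the wrist force passes 120 N, or if a joint passes its speed limit or range.

## Robot

A 6-joint arm with a two-finger parallel gripper is mounted at the origin on the work surface. World frame = base frame: x ahead of the robot, y to its left, z up, the work surface at z = 0. Lengths are in m, angles in degrees, forces in N, time in s.
With the tool pointing down it reaches from about 0.4 to 0.825 m from the base axis. Payload 7 kg.
Tool frame: the origin (TCP) lies at the very end of the fingers, on their centre line; the grasp point (between the pads) lies 19 mm behind it; x points along the fingers, z is the direction in which the jaws open and shut, and the axes are right-handed (so a half turn about x gives the same grasp; the last joint's range is limited). The gripper opens to 88 mm and grips with 3 to 60 N. Pads are 19 mm wide; open, the fingers measure 130 mm over their backs; the gripper's body (78 mm by 193 mm) begins 47 mm behind the grasp point.
Start: joints at [91.507, 20.546, 0.682, 0, -70.136, -16.507], TCP at [0.175, 0.652, 0.227] pointing down, gripper open.
Joint ranges: [-176.03, 176.03], [-82.01, 121.73], [-58.28, 71.71], [-173.87, 95.51], [-174.79, -0.11], [-173.66, 173.66]. Speed limits (degrees/s): [136.94, 136.94, 172.46, 180, 180, 180].

## Interface

Orientations are given as [roll, pitch, yaw] about the fixed x, y, z axes, in that order (R = Rz(yaw) Ry(pitch) Rx(roll)).
In Python, from plant import * gives the robot as it stands.
- The arm moves only by the tool arm_command, never from a script. Its argument "commands" is one flat list of numbers, 5 for each row, row after row: the shift along the tool's x, y, z in mm, then the turn about the tool's x in degrees, then the opening in per cent of the stroke, from 0 (shut) to 100 (fully open). A call has 1 to 5 rows; each row shifts and turns the pose as measured when the row begins, along the tool's axes as they then stand; what a row does not reach is not made up. A row lasts 1/8 s, in which the tool goes at most 62.5 mm and 10.7 degrees, less where a joint would pass 70% of its speed; a pose out of reach is approached as far as the arm can. A call is refused whole if a number of a shift passes 62.5 or a number of a turn 10.7, either way. A call with a gripper value outside its range is refused whole. The fingers move at their own pace and stop on an object; the grip force is fixed at half the most. Time passes only in rows, so rows that do not move let the fingers close. It gives the time, the measured TCP pose, the force and the opening at its end, in the units of the state.
- get_obs(): the state, without advancing time (a new reading comes with each control period).
- snapshot(name): name is "side" or "top"; returns a dict with "frame" (420x560x3 uint8, blue, green, red), "fov_y" (degrees; the focal length in pixels is half the picture's height over the tangent of half this angle, whatever the lens; pixels are square), "cx", "cy" (the principal point, pixels), "world_to_cam" (4x4, takes a point from world to camera coordinates). Camera axes: x right, y up, looking along -z (the intrinsics and any distortion apply to the point x, -y, -z); pixel columns grow to the right and rows downward; lengths in m; the calibration is good to about 2 mm. A picture is of the moment at which its call begins. There is no depth.
- close_job(): hands the job in, once; it reports no verdict.
The state is a dict: "clock": time; "joint_pos": joint angles; "qvel": joint speeds; "tau": joint torques, N m; "tool_pos": TCP position; "orientation": TCP orientation; "force": force on the tool from outside, world axes, zero at the start; "moment": the same for the moment, N m; "opening": finger opening in m.
Only numpy, scipy, OpenCV 4.12 (cv2) and the standard library are available. Lean on these libraries where they do the work, as an engineer would, in place of code of your own. Each camera call takes 0.05 s, during which the arm holds its last target. There are 200 camera calls.

## Working session

There is one attempt and no reset: what is moved stays moved. The work goes in short steps, Python scripts to look and compute and a tool call to move; the robot and the scene stay as the last step left them, time stands still between calls to the robot, and variables do not carry over. Pictures are saved under pics/ and viewed, about 8 in all and at most 12, crops included, and the job is handed in when it is done.

Besides the shell and the picture viewer there is one more tool, called after "Emit:" as name(argument=value, ...) on one line, values as JSON. arm_command: Moves the arm, as the interface text tells. Its arguments: {"type":"object","properties":{"commands":{"type":"array"}},"required":["commands"]}

```bash
mkdir -p pics; ls
cat > h.py <<'E'
from plant import *
import numpy as np, cv2
def snap(n,f=None):
    s=snapshot(n)
    if f: cv2.imwrite('pics/'+f,s['frame'])
    return s
def ray(s,u,v):
    h=s['frame'].shape[0]; f=h/2/np.tan(np.radians(s['fov_y']/2))
    M=np.array(s['world_to_cam']); R=M[:3,:3]; c=-R.T@M[:3,3]
    return c,R.T@np.array([(u-s['cx'])/f,-(v-s['cy'])/f,-1.])
def onz(s,u,v,z):
    c,d=ray(s,u,v); return c+d*(z-c[2])/d[2]
def proj(s,p):
    h=s['frame'].shape[0]; f=h/2/np.tan(np.radians(s['fov_y']/2))
    q=np.array(s['world_to_cam'])@np.append(p,1); return s['cx']+f*q[0]/-q[2], s['cy']+f*q[1]/q[2]
E
python3 - <<'E'
from h import *
a=snap('top','top.png');b=snap('side','side.png')
for s in(a,b): print({k:s[k] for k in s if k!='frame'}, ray(s,280,210))
print(get_obs())
E
```

```text
pics
{'fov_y': 49.724424162547805, 'cx': 278.2430197736904, 'cy': 207.25602177410303, 'world_to_cam': array([[ 1.21329333e-02, -9.99926326e-01, -3.67762288e-04,
        -2.99572508e-02],
       [ 9.97276262e-01,  1.20740169e-02,  7.27617728e-02,
        -5.00849292e-01],
       [-7.27519718e-02, -1.24957433e-03,  9.97349281e-01,
        -1.14931253e+00],
       [ 0.00000000e+00,  0.00000000e+00,  0.00000000e+00,
         1.00000000e+00]])} (array([ 0.41623383, -0.02534393,  1.18269769]), array([ 0.06676068, -0.00270017, -0.99779127]))
{'fov_y': 55.24819361235032, 'cx': 277.061347880472, 'cy': 211.7393349422934, 'world_to_cam': array([[-0.96709263, -0.25436167,  0.00565522,  0.46427857],
       [ 0.16662964, -0.61642203,  0.76958329, -0.16679528],
       [-0.19226649,  0.74520066,  0.6385214 , -0.91274238],
       [ 0.        ,  0.        ,  0.        ,  1.        ]])} (array([0.30130366, 0.69545461, 0.7085428 ]), array([ 0.18590656, -0.74973524, -0.63514427]))
{'clock': 0.1, 'joint_pos': array([ 9.15057004e+01,  2.05893772e+01,  6.36748240e-01, -1.74756647e-02,
       -7.01369781e+01, -1.65080837e+01]), 'qvel': array([-0.05226109, -0.14013714,  0.08136356,  0.03601693,  0.06290473,
        0.00976473]), 'tau': array([-2.13966872e-03, -5.84154689e+01,  2.93755049e+01,  7.01559439e+00,
        1.01231327e-02, -5.73057036e-05]), 'tool_pos': array([0.17463176, 0.65153844, 0.22567684]), 'orientation': array([  6.12010648,  89.90889887, -98.88822738]), 'force': array([-0.25170823, -0.06025534, -0.36114695]), 'moment': array([-0.0017964 ,  0.00451926,  0.0045473 ]), 'opening': 0.08768174831235079}
```

View pics/top.png

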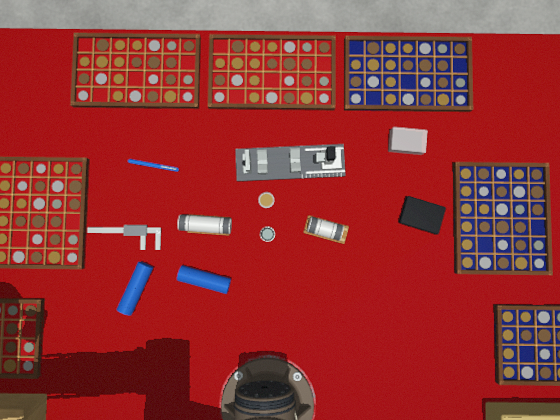

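View pics/side.png

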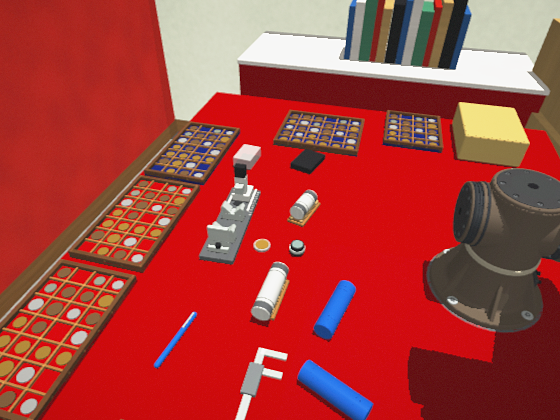

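The top view shows two white metal tubes on rests, at (204,225) and (327,230). The first is about 54 px long and the second about 42 px. There are also two blue look-alikes, at (135,288) and (203,279), which I leave alone. The gauge runs from the stop at (245,160) to the jaw at (330,155), and the side view agrees. The long tube is therefore the white one at (204,225); I'll confirm that in an enlarged crop.

Run:
```python
from h import *
s=snap('top'); im=s['frame']
cv2.imwrite('pics/c1.png',cv2.resize(im[135:250,170:355],None,fx=4,fy=4,interpolation=cv2.INTER_CUBIC))
t=snap('side');cv2.imwrite('pics/c2.png',cv2.resize(t['frame'][140:330,190:330],None,fx=3,fy=3,interpolation=cv2.INTER_CUBIC))
hsv=cv2.cvtColor(im,cv2.COLOR_BGR2HSV)
m=((hsv[...,1]<110)).astype('uint8')
for name,(x0,y0,x1,y1),z in [('long',(170,205,245,245),.034),('short',(300,208,355,250),.034),('gauge',(230,138,350,185),.014)]:
    k=np.zeros_like(m);k[y0:y1,x0:x1]=m[y0:y1,x0:x1]
    c=max(cv2.findContours(k,0,1)[0],key=cv2.contourArea);r=cv2.minAreaRect(c)
    B=cv2.boxPoints(r);W=np.array([onz(s,*p,z) for p in B])
    print(name,r,onz(s,*r[0],z).round(4),B.round(1).tolist(),'\n',W[:,:2].round(4).tolist())
```

```text
long ((203.98934936523438, 223.65444946289062), (54.35364532470703, 16.71890640258789), 3.9451863765716553) [0.4561 0.1638 0.034 ] [[176.3000030517578, 230.10000610351562], [177.5, 213.39999389648438], [231.6999969482422, 217.1999969482422], [230.5, 233.89999389648438]] 
 [[0.4388, 0.2335], [0.4812, 0.2318], [0.4733, 0.0939], [0.4311, 0.096]]
short ((326.25384521484375, 228.56922912597656), (40.256961822509766, 16.400983810424805), 15.255118370056152) [ 0.4474 -0.1461  0.034 ] [[304.70001220703125, 231.1999969482422], [309.0, 215.39999389648438], [347.79998779296875, 226.0], [343.5, 241.8000030517578]] 
 [[0.4401, -0.0916], [0.4803, -0.1022], [0.4547, -0.2008], [0.4146, -0.1899]]
gauge ((289.9356384277344, 162.27220153808594), (32.62680435180664, 108.93020629882812), 87.35746002197266) [ 0.6193 -0.0529  0.014 ] [[234.8000030517578, 148.5], [343.6000061035156, 143.5], [345.1000061035156, 176.10000610351562], [236.3000030517578, 181.10000610351562]] 
 [[0.6539, 0.0914], [0.6706, -0.1926], [0.5849, -0.1966], [0.5683, 0.0859]]
```

View pics/c1.png

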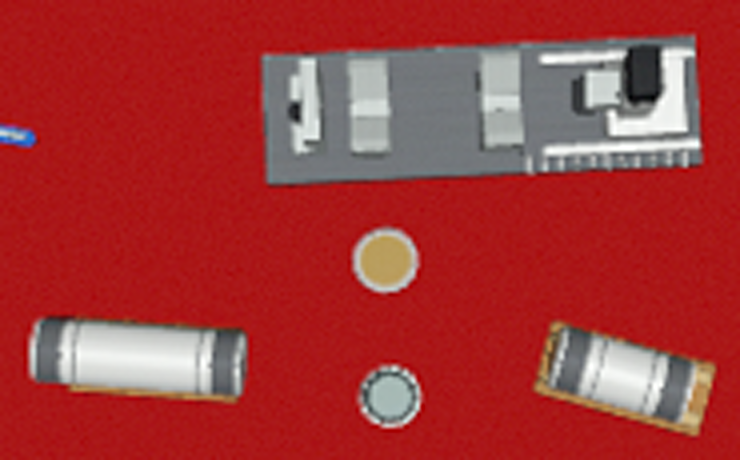

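View pics/c2.png

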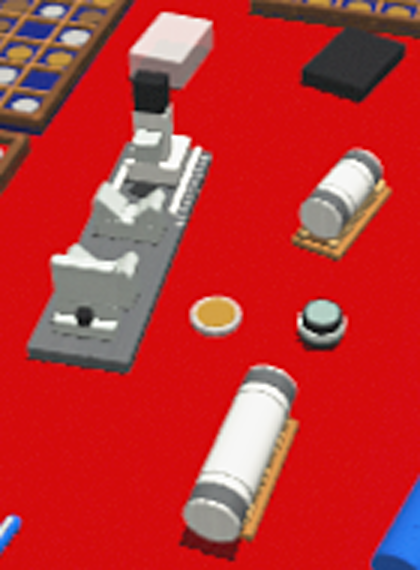

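The crop confirms it: the long white tube (crop 30–245, 318–400) lies lengthwise on rest_a and measures about 130 mm. The short tube is at (555–700, 325–430) and the blue ones are ignored. The gauge stop's inner face is near crop x≈318. The V supports are at crop x≈368 and 502, and the black-topped jaw post at (642,75).

```bash
cat >> h.py <<'E'
from scipy.spatial.transform import Rotation as Ro
def tool():
    o=get_obs(); return o, Ro.from_euler('xyz',o['orientation'],degrees=True).as_matrix()
def to(p):
    o,R=tool(); return (R.T@(np.array(p)-o['tool_pos'])*1000).round(1)
E
python3 - <<'E'
from h import *
s=snap('top'); C=lambda x,y,z: onz(s,170+x/4-.4,135+y/4-.4,z)
print('supports',C(368,105,.056).round(4),C(501,101,.056).round(4),'stop face',C(319,100,.082).round(4),C(302,100,.082).round(4),'post',C(642,62,.124).round(4),'ram',C(586,89,.073).round(4))
for e in [(34,350),(243,364)]: print('tube end',C(*e,.034).round(4))
for e in [(52,318),(52,384),(228,328),(228,396)]: print('sil',C(*e,.04).round(4))
t=snap('side');D=lambda x,y,z: onz(t,190+x/3-.3,140+y/3-.3,z)
print('side tube top ends white mid', D(218,515,.034).round(4))
for n,p in [('V1',(.62,-.004,.056)),('tube',(.456,.164,.034)),('gauge0',(.618,-.05,0))]: print(n,proj(t,p),proj(s,p))
o,R=tool();print(R.round(3))
E
```

```text
supports [0.6148 0.0193 0.056 ] [ 0.6183 -0.0642  0.056 ] stop face [0.6129 0.0484 0.082 ] [0.6128 0.0588 0.082 ] post [ 0.6304 -0.145   0.124 ] ram [ 0.6234 -0.1161  0.073 ]
tube end [0.4592 0.2295 0.034 ]
tube end [0.452  0.0969 0.034 ]
sil [0.4793 0.2174 0.04  ]
sil [0.4377 0.2163 0.04  ]
sil [0.4744 0.1062 0.04  ]
sil [0.4315 0.1053 0.04  ]
side tube top ends white mid [0.4528 0.2217 0.034 ]
V1 (np.float64(223.25111950036978), np.float64(218.93729316543556)) (np.float64(270.896979279166), np.float64(158.89929058049802))
tube (np.float64(268.51620262178955), np.float64(289.3911591711411)) (np.float64(203.91032254450366), np.float64(223.6817095527818))
gauge0 (np.float64(231.7579599885535), np.float64(224.12783893439345)) (np.float64(288.6930640281982), np.float64(163.66661017451807))
[[-0.     0.966 -0.259]
 [-0.001 -0.259 -0.966]
 [-1.     0.     0.001]]
```

Emit:
arm_command(commands=[0, 40, 40, 0, 100, 0, 40, 40, 0, 100, 0, 40, 40, 0, 100, 0, 40, 40, 0, 100, 0, 40, 40, 0, 100])

```text
clock: 0.92
tool_pos: [0.318, 0.4027, 0.2248]
orientation: [28.1, 89.9, -76.6]
force: [0.6, 1.2, 0.4]
opening: 0.0874
```

Emit:
arm_command(commands=[0, 40, 40, 0, 100, 0, 40, 40, 0, 100, 0, 40, 40, 0, 100, 0, 40, 40, 0, 100, 0, 0, 0, 10, 100])

```text
clock: 1.55
tool_pos: [0.4358, 0.1976, 0.2267]
orientation: [132.7, 89.8, 17.8]
force: [-0.4, -0.8, -0.2]
opening: 0.0874
```

Emit:
arm_command(commands=[0, 0, 0, 10, 100, 0, 0, 0, 10, 100, 0, 0, 0, 10, 100, 0, 0, 0, 10, 100, 0, 0, 0, 10, 100])

```text
clock: 2.17
tool_pos: [0.4364, 0.1956, 0.2273]
orientation: [-164.1, 89.8, 29.0]
force: [0.2, 0.1, -0.9]
opening: 0.0881
```

```bash
cat >> h.py <<'E'
def turn(yawdir):  # tool-x turn needed so tool z points along -(perp) of axis yaw
    o,R=tool(); a=np.degrees(np.arctan2(R[1,2],R[0,2])); return ((a-(yawdir+90)+180)%360-180).round(1)
TUBE=(.4556,.163); TY=86.9
E
python3 -c "
from h import *
print(get_obs(),to([*TUBE,.12]),turn(TY))"
```

```text
{'clock': 2.175, 'joint_pos': array([ 47.85584132,   1.48986974, -23.39545336,   0.0875449 ,
       -64.8822932 , -34.74848373]), 'qvel': array([-5.51289443e-02, -2.15623930e-01, -2.33730928e-02, -7.98373342e-02,
       -4.96220172e-02, -8.21300317e+01]), 'tau': array([-5.10934973e-03, -3.04155385e+01,  2.82836956e+01,  6.75472364e+00,
       -1.00693975e-03,  2.38637477e+00]), 'tool_pos': array([0.43639877, 0.19560256, 0.22734046]), 'orientation': array([-164.12122945,   89.75444499,   29.0231284 ]), 'force': array([ 0.2380967 ,  0.08210683, -0.93598153]), 'moment': array([ 0.08266372, -0.01571684,  0.02837011]), 'opening': 0.08807219939172203} [107.3  36.2 -10.8] 16.2
```

Emit:
arm_command(commands=[0, 0, 0, 8, 100, 0, 0, 0, 4, 100, 0, 0, 0, 0, 100, 0, 0, 0, 0, 100])

```text
clock: 2.68
tool_pos: [0.4362, 0.1955, 0.2277]
orientation: [-146.5, 89.7, 34.2]
force: [-0.0, 0.2, 0.2]
opening: 0.0876
```

```bash
python3 -c "
from h import *
print(to([*TUBE,.12]),turn(TY),get_obs()['force'])"
```

```text
[107.7  33.  -18.5] 3.8 [-0.04540034  0.20932003  0.19213603]
```

Emit:
arm_command(commands=[40, 33, -19, 3.8, 100, 40, 0, 0, 0, 100, 28, 0, 0, 0, 100, 0, 0, 0, 0, 100])

```text
clock: 3.18
tool_pos: [0.4578, 0.1628, 0.1182]
orientation: [-143.1, 89.5, 34.1]
force: [0.7, 0.3, 0.0]
opening: 0.0875
```

Run:
```python
from h import *
print(to([*TUBE,.018]),turn(TY),get_obs()['force'])
s=snap('top');t=snap('side')
a=cv2.resize(s['frame'][180:270,160:250],None,fx=5,fy=5,interpolation=cv2.INTER_CUBIC)
b=cv2.resize(t['frame'][220:340,220:310],(338,450),interpolation=cv2.INTER_CUBIC)
cv2.imwrite('pics/d.png',np.hstack([a,b]))
o,R=tool();print(proj(s,o['tool_pos']),proj(t,o['tool_pos']))
```

```text
[100.2   0.5   2.9] 0.3 [0.68688983 0.3272203  0.04757803]
(np.float64(197.86452473138564), np.float64(220.93430536842112)) (np.float64(266.5854669365008), np.float64(261.10323481989406))
```

View pics/d.png

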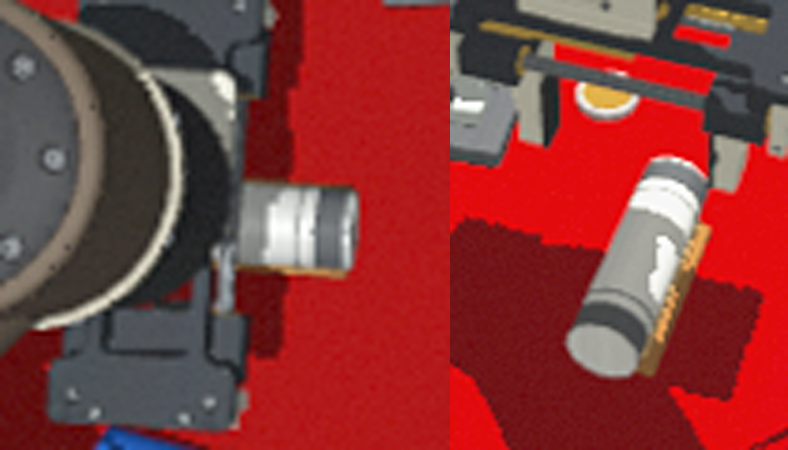

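The close view shows the open fingers straddling the long tube squarely, with nothing in the way. Going down.

Emit:
arm_command(commands=[35, 0, 3, 0, 100, 35, 0, 0, 0, 100, 20, 0, 0, 0, 100, 7, 0, 0, 0, 100, 0, 0, 0, 0, 100])

```text
clock: 3.9
tool_pos: [0.4636, 0.1708, 0.0296]
orientation: [-141.6, 88.3, 35.9]
force: [1.5, 0.4, -0.2]
opening: 0.0874
```

```bash
python3 -c "
from h import *
print(to([*TUBE,.018]),turn(TY),get_obs())"
```

```text
[11.3  8.3  7.9] 0.6 {'clock': 3.9, 'joint_pos': array([ 43.24613442,  15.86389079, -37.22863722,   0.36647446,
       -35.26219555, -46.0441091 ]), 'qvel': array([ 0.11618809, -0.82196776,  0.85845893,  0.30750009, -0.61864575,
        0.09842794]), 'tau': array([-1.45901588e-02, -4.03404379e+01,  1.84190208e+01,  4.38139647e+00,
        2.22067949e-01,  1.77028600e-03]), 'tool_pos': array([0.46356715, 0.1707998 , 0.02964407]), 'orientation': array([-141.57832855,   88.34063171,   35.91989245]), 'force': array([ 1.45843057,  0.36206675, -0.16748468]), 'moment': array([0.0285608 , 0.01986292, 0.02218906]), 'opening': 0.08737887321531022}
```

Emit:
arm_command(commands=[-35, 0, 0, 0, 100, -35, 0, 0, 0, 100, -25, 0, 0, 0, 100, 0, 0, 0, 0, 100])

```text
clock: 4.4
tool_pos: [0.4634, 0.1709, 0.1334]
orientation: [-141.7, 87.9, 35.9]
force: [-0.7, 0.4, -0.3]
opening: 0.0875
```

```bash
cat >> h.py <<'E'
def rep(p=None,y=None):
    o,R=tool(); print('to',to(p) if p is not None else '', 'turn',turn(y) if y else '', 'toolx',R[:,0].round(4),'F',o['force'].round(2),'M',o['moment'].round(3),'open',round(o['opening'],4),'p',o['tool_pos'].round(4),'t',o['clock'])
E
python3 -c "
from h import *
rep([*TUBE,.018],TY)"
```

```text
to [114.9  10.8  10.8] turn 0.7 toolx [ 0.0299  0.0217 -0.9993] F [-0.69  0.39 -0.27] M [ 0.068  0.031 -0.01 ] open 0.0875 p [0.4634 0.1709 0.1334] t 4.4
```

Emit:
arm_command(commands=[0, 11, 11, 0, 100, 0, 0, 0, 0, 100, 0, 0, 0, 0, 100, 0, 0, 0, 0, 100, 0, 0, 0, 0, 100])

```text
clock: 5.03
tool_pos: [0.4506, 0.1592, 0.1324]
orientation: [-141.4, 87.9, 36.2]
force: [-0.9, 0.1, 0.1]
opening: 0.0879
```

Emit:
arm_command(commands=[10, 0, 0, 0, 100, 10, 0, 0, 0, 100, 10, 0, 0, 0, 100, 10, 0, 0, 0, 100, 10, 0, 0, 0, 100])

```text
clock: 5.65
tool_pos: [0.4521, 0.1604, 0.0785]
orientation: [-141.4, 88.0, 36.2]
force: [0.2, 0.2, -0.1]
opening: 0.0873
```

```bash
python3 -c "
from h import *
rep([*TUBE,.018],TY)"
```

```text
to [60.6 -1.5 -1.8] turn 0.7 toolx [ 0.0284  0.0208 -0.9994] F [ 0.22  0.21 -0.06] M [-0.006  0.053 -0.039] open 0.0873 p [0.4521 0.1604 0.0785] t 5.65
```

Emit:
arm_command(commands=[15, 0, 0, 0, 100, 15, 0, 0, 0.5, 100, 12, -1, -1, 0, 100, 10, 0, 0, 0, 100, 5, 0, 0, 0, 100])

```text
clock: 6.28
tool_pos: [0.4548, 0.1625, 0.0176]
orientation: [-141.4, 88.0, 35.8]
force: [0.5, -0.6, 0.8]
opening: 0.0878
```

```bash
python3 -c "
from h import *
rep([*TUBE,.018],TY)"
```

```text
to [-0.4 -0.5 -0.8] turn 0.2 toolx [ 0.0278  0.02   -0.9994] F [ 0.54 -0.57  0.75] M [ 0.019  0.012 -0.057] open 0.0878 p [0.4548 0.1625 0.0176] t 6.275
```

Emit:
arm_command(commands=[0, 0, -1, 0, 55, 0, 0, 0, 0, 50, 0, 0, 0, 0, 49, 0, 0, 0, 0, 48, 0, 0, 0, 0, 48])

```text
clock: 6.9
tool_pos: [0.4565, 0.1629, 0.0185]
orientation: [-141.3, 87.9, 35.9]
force: [-0.9, -0.4, 0.3]
opening: 0.0447
```

```bash
python3 -c "
from h import *
rep([*TUBE,.018],TY)"
```

```text
to [ 0.5 -0.   0.9] turn 0.2 toolx [ 0.0292  0.0211 -0.9994] F [-0.92 -0.35  0.33] M [ 0.02   0.083 -0.025] open 0.0447 p [0.4565 0.1629 0.0185] t 6.9
```

Emit:
arm_command(commands=[0, 0, 0, 0, 46, 0, 0, 0, 0, 45, 0, 0, 0, 0, 44, 0, 0, 0, 0, 43, 0, 0, 0, 0, 42])

```text
clock: 7.52
tool_pos: [0.4544, 0.1629, 0.0184]
orientation: [-138.4, 88.0, 38.6]
force: [-1.0, 0.5, 0.2]
opening: 0.0394
```

```bash
python3 -c "
from h import *
rep([*TUBE,.018],TY)"
```

```text
to [ 0.4 -0.2 -1.2] turn 0.1 toolx [ 0.0266  0.0213 -0.9994] F [-0.98  0.48  0.24] M [ 0.264  0.401 -0.09 ] open 0.0394 p [0.4544 0.1629 0.0184] t 7.525
```

Emit:
arm_command(commands=[-3, 0, 0, 0, 20, -8, 0, 0, 0, 20, -12, 0, 0, 0, 20, -15, 0, 0, 0, 20, -15, 0, 0, 0, 20])

```text
clock: 8.15
tool_pos: [0.452, 0.1606, 0.0736]
orientation: [-138.8, 88.2, 38.2]
force: [-0.2, 0.7, -2.9]
opening: 0.0393
```

Emit:
arm_command(commands=[-15, 0, 0, 0, 20, -15, 0, 0, 0, 20, -10, 0, 0, 0, 20, 0, 0, 0, 0, 20, 0, 0, 0, 0, 20])

```text
clock: 8.78
tool_pos: [0.4512, 0.16, 0.1187]
orientation: [-137.9, 88.0, 39.2]
force: [0.1, -0.5, -2.4]
opening: 0.0394
```

```bash
cat >> h.py <<'E'
G0=np.array([.6172,-.0225]); GY=93.2
gx=np.array([np.cos(np.radians(GY)),np.sin(np.radians(GY))]); gy=np.array([-gx[1],gx[0]])
def G(x,y,z): return [*(G0+gx*x+gy*y),z]
def gf():
    o,R=tool(); d=o['tool_pos'][:2]-G0; f=o['force']; print('gauge xy',(d@gx*1e3).round(1),(d@gy*1e3).round(1),'z',(o['tool_pos'][2]*1e3).round(1),'Fg',(f[:2]@gx).round(2),(f[:2]@gy).round(2),f[2].round(2))
E
python3 - <<'E'
from h import *
rep(G(-.01,0,.11),GY); gf()
s=snap('top');t=snap('side')
a=cv2.resize(s['frame'][140:270,160:350],None,fx=3,fy=3,interpolation=cv2.INTER_CUBIC)
b=cv2.resize(t['frame'][180:340,200:290],(219,390),interpolation=cv2.INTER_CUBIC)
cv2.imwrite('pics/e.png',np.hstack([a,b]))
E
```

```text
to [   8.9  183.7 -176.2] turn -6.2 toolx [ 0.0276  0.0225 -0.9994] F [ 0.11 -0.52 -2.44] M [-0.018  0.106  0.005] open 0.0394 p [0.4512 0.16   0.1187] t 8.775
gauge xy 191.5 155.6 z 118.7 Fg -0.52 -0.08 -2.44
```

View pics/e.png

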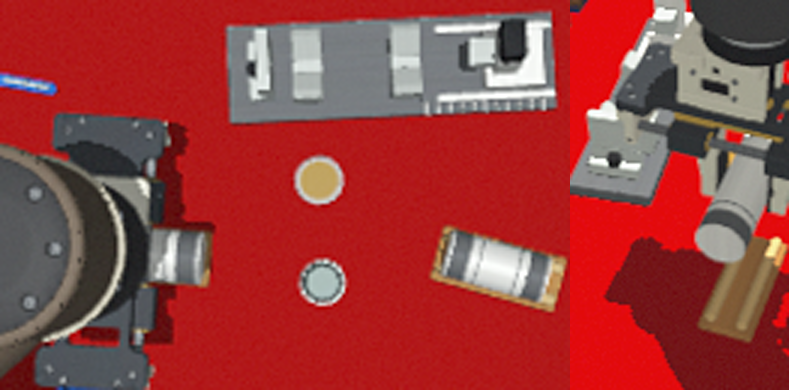

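The picture shows the tube gripped and lifted level, with rest_a empty and everything else in place. Now moving it over the gauge.

Emit:
arm_command(commands=[0, 8, -8, -1, 20, 0, 14, -14, -1, 20, 0, 14, -14, -1, 20, 0, 14, -14, -1, 20, 0, 14, -14, -1, 20])

```text
clock: 9.5
tool_pos: [0.5141, 0.0934, 0.1155]
orientation: [-141.7, 88.3, 40.6]
force: [0.0, 0.7, -1.9]
opening: 0.0393
```

Emit:
arm_command(commands=[0, 14, -14, -1, 20, 0, 14, -14, 0, 20, 0, 14, -14, 0, 20, 0, 14, -14, 0, 20, 0, 14, -14, 0, 20])

```text
clock: 10.12
tool_pos: [0.5891, 0.024, 0.1119]
orientation: [-137.4, 88.7, 45.9]
force: [0.6, 0.5, -2.4]
opening: 0.0395
```

```bash
python3 -c "
from h import *
rep(G(-.01,0,.11),GY);gf()"
```

```text
to [  1.5  58.1 -25.2] turn 0.2 toolx [ 0.0158  0.0163 -0.9997] F [ 0.63  0.46 -2.37] M [0.06  0.02  0.035] open 0.0395 p [0.5891 0.024  0.1119] t 10.125
gauge xy 48.0 25.4 z 111.9 Fg 0.43 -0.65 -2.37
```

Emit:
arm_command(commands=[0, 14, -7, 0, 20, 0, 15, -7, 0, 20, 0, 15, -6, 0, 20, 0, 12, -5, 0, 20, 0, 2, 0, 0, 20])

```text
clock: 10.75
tool_pos: [0.6195, -0.0374, 0.1107]
orientation: [-135.6, 88.8, 47.6]
force: [0.0, 0.0, -2.7]
opening: 0.0396
```

Run:
```python
from h import *
rep(G(-.01,0,.054),GY);gf()
s=snap('top');t=snap('side')
a=cv2.resize(s['frame'][120:200,220:360],None,fx=3,fy=3,interpolation=cv2.INTER_CUBIC)
b=cv2.resize(t['frame'][130:280,180:290],None,fx=3,fy=3,interpolation=cv2.INTER_CUBIC)
a=cv2.copyMakeBorder(a,0,b.shape[0]-a.shape[0],0,0,0)
cv2.imwrite('pics/f.png',np.hstack([a,b]))
```

```text
to [56.7 -4.1  2.3] turn 0.1 toolx [ 0.0146  0.0161 -0.9998] F [ 0.02  0.   -2.72] M [0.062 0.001 0.023] open 0.0396 p [ 0.6195 -0.0374  0.1107] t 10.75
gauge xy -15.0 -1.4 z 110.7 Fg 0.0 -0.02 -2.72
```

View pics/f.png

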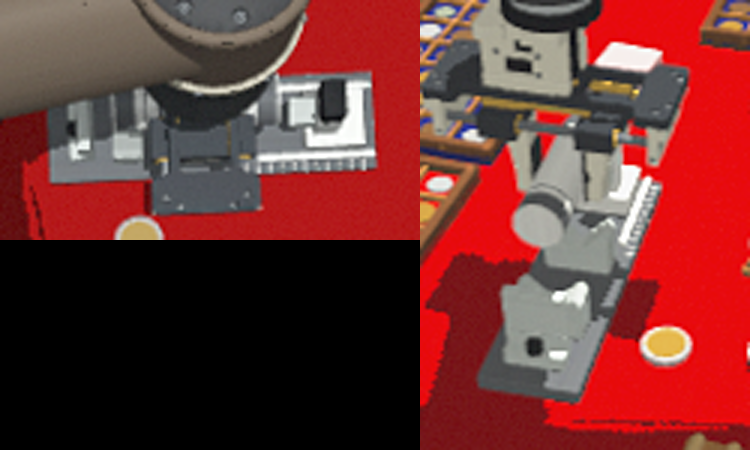

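The tube hangs level over the gauge, aligned with the V, with its near end at about (541,220). The post and stop are clear. Descending slowly to just above contact.

Emit:
arm_command(commands=[12, -2, 1, 0, 20, 12, -2, 1, 0, 20, 12, 0, 0, 0, 20, 10, 0, 0, 0, 20, 4, 0, 0, 0, 20])

```text
clock: 11.48
tool_pos: [0.6164, -0.0302, 0.0567]
orientation: [-132.8, 88.8, 50.6]
force: [-0.1, 0.3, -2.3]
opening: 0.0393
```

Run:
```python
from h import *
rep(G(-.01,0,.0464),GY);gf()
s=snap('side'); print(proj(s,G(.055,0,.0745)),proj(s,G(.055,.02,.0745)),proj(s,G(.055,-.02,.0745)))
im=s['frame'][160:270,190:270];cv2.imwrite('pics/g.png',cv2.resize(im,None,fx=5,fy=5,interpolation=cv2.INTER_CUBIC))
```

```text
to [10.3  2.6 -1. ] turn 0.2 toolx [ 0.0134  0.0163 -0.9998] F [-0.05  0.28 -2.26] M [-0.021  0.012  0.018] open 0.0393 p [ 0.6164 -0.0302  0.0567] t 11.475
gauge xy -7.6 1.2 z 56.7 Fg 0.28 0.04 -2.26
(np.float64(219.5462405467888), np.float64(223.08204771459492)) (np.float64(227.58988113871044), np.float64(224.2254341138458)) (np.float64(211.55288613103744), np.float64(221.945809388315))
```

View pics/g.png

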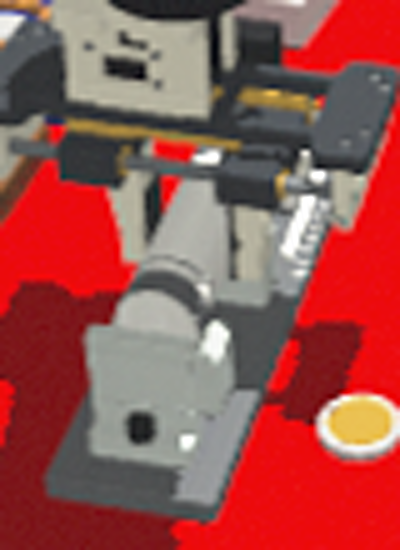

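Emit:
arm_command(commands=[0, 2.5, -1, 0, 20, 3, 0, 0, 0, 20, 3, 0, 0, 0, 20])

```text
clock: 11.9
tool_pos: [0.6185, -0.0327, 0.051]
orientation: [-135.4, 88.7, 48.0]
force: [-0.0, -0.9, -3.1]
opening: 0.0394
```

```bash
python3 -c "
from h import *
rep(G(-.01,0,.0464),GY);gf()"
```

```text
to [ 4.6 -0.2  0.8] turn 0.2 toolx [ 0.0148  0.0164 -0.9998] F [-0.01 -0.9  -3.11] M [-0.019  0.024 -0.036] open 0.0394 p [ 0.6185 -0.0327  0.051 ] t 11.9
gauge xy -10.3 -0.7 z 51.0 Fg -0.9 0.06 -3.11
```

Emit:
arm_command(commands=[1.5, 0, 0.5, 0, 20, 1, 0, 0, 0, 20])

```text
clock: 12.15
tool_pos: [0.618, -0.0328, 0.0484]
orientation: [-135.7, 88.7, 47.7]
force: [0.2, 0.2, -1.6]
opening: 0.0392
```

```bash
python3 -c "
from h import *
gf()"
```

```text
gauge xy -10.3 -0.3 z 48.4 Fg 0.18 -0.21 -1.55
```

Emit:
arm_command(commands=[1, 0, 0, 0, 20])

```text
clock: 12.28
tool_pos: [0.6181, -0.0328, 0.0474]
orientation: [-135.9, 88.7, 47.5]
force: [0.2, 0.3, -3.3]
opening: 0.0389
```

```bash
python3 -c "
from h import *
rep(G(-.01,0,.0464),GY);gf()"
```

```text
to [ 1.  -0.3  0.3] turn 0.2 toolx [ 0.0151  0.0165 -0.9997] F [ 0.23  0.31 -3.33] M [0.015 0.017 0.008] open 0.0389 p [ 0.6181 -0.0328  0.0474] t 12.275
gauge xy -10.3 -0.3 z 47.4 Fg 0.3 -0.24 -3.33
```

Emit:
arm_command(commands=[1, 0, 0, 0, 20])

```text
clock: 12.4
tool_pos: [0.6183, -0.0328, 0.0467]
orientation: [-136.8, 88.7, 46.6]
force: [-1.9, -0.7, 3.6]
opening: 0.0392
```

```bash
python3 -c "
from h import *
rep();gf()"
```

```text
to  turn  toolx [ 0.0154  0.0163 -0.9997] F [-1.91 -0.73  3.57] M [-0.081  0.717  0.136] open 0.0392 p [ 0.6183 -0.0328  0.0467] t 12.4
gauge xy -10.4 -0.5 z 46.7 Fg -0.63 1.95 3.57
```

Emit:
arm_command(commands=[0.7, 0, 0, 0, 20])

```text
clock: 12.52
tool_pos: [0.6184, -0.0329, 0.0466]
orientation: [-137.7, 88.7, 45.8]
force: [-4.4, 0.9, 7.4]
opening: 0.0392
```

```bash
python3 -c "
from h import *
rep();gf()"
```

```text
to  turn  toolx [ 0.0157  0.0161 -0.9997] F [-4.44  0.88  7.37] M [0.227 1.426 0.176] open 0.0392 p [ 0.6184 -0.0329  0.0466] t 12.525
gauge xy -10.4 -0.6 z 46.6 Fg 1.13 4.38 7.37
```

Contact is made, but the sideways force (+4.4 N along gauge y) says one slope carries more than the other. I'll ease the tube towards +y.

Emit:
arm_command(commands=[0, 0, 0.7, 0, 20])

```text
clock: 12.65
tool_pos: [0.6181, -0.0328, 0.0469]
orientation: [-139.2, 88.7, 44.3]
force: [1.6, 0.1, -2.4]
opening: 0.0392
```

```bash
python3 -c "
from h import *
rep(None,GY);gf()"
```

```text
to  turn 0.2 toolx [ 0.0167  0.0163 -0.9997] F [ 1.57  0.13 -2.35] M [ 0.114 -0.402 -0.019] open 0.0392 p [ 0.6181 -0.0328  0.0469] t 12.65
gauge xy -10.3 -0.3 z 46.9 Fg 0.04 -1.57 -2.35
```

Emit:
arm_command(commands=[0.2, 0, 0.7, 0, 20])

```text
clock: 12.78
tool_pos: [0.6181, -0.0328, 0.0469]
orientation: [-141.2, 88.6, 42.2]
force: [2.0, -1.6, -0.8]
opening: 0.0392
```

```bash
python3 -c "
from h import *
rep(None,GY);gf()"
```

```text
to  turn 0.2 toolx [ 0.0181  0.0165 -0.9997] F [ 2.04 -1.63 -0.83] M [-0.233 -0.695 -0.02 ] open 0.0392 p [ 0.6181 -0.0328  0.0469] t 12.775
gauge xy -10.3 -0.3 z 46.9 Fg -1.74 -1.95 -0.83
```

Emit:
arm_command(commands=[0.5, 0, -0.1, 0, 20])

```text
clock: 12.9
tool_pos: [0.6182, -0.0328, 0.0467]
orientation: [-141.7, 88.6, 41.7]
force: [-0.9, -0.4, 4.5]
opening: 0.0393
```

```bash
python3 -c "
from h import *
rep(None,GY);gf()"
```

```text
to  turn 0.2 toolx [ 0.0183  0.0163 -0.9997] F [-0.94 -0.42  4.5 ] M [-0.088  0.717  0.169] open 0.0393 p [ 0.6182 -0.0328  0.0467] t 12.9
gauge xy -10.4 -0.5 z 46.7 Fg -0.37 0.96 4.5
```

Emit:
arm_command(commands=[0.4, 0, -0.1, 0, 20])

```text
clock: 13.02
tool_pos: [0.6183, -0.0328, 0.0467]
orientation: [-142.0, 88.6, 41.4]
force: [-2.8, 0.1, 4.8]
opening: 0.0391
```

```bash
python3 -c "
from h import *
rep(None,GY);gf()"
```

```text
to  turn 0.3 toolx [ 0.0183  0.0162 -0.9997] F [-2.82  0.13  4.79] M [0.048 0.811 0.262] open 0.0391 p [ 0.6183 -0.0328  0.0467] t 13.025
gauge xy -10.4 -0.6 z 46.7 Fg 0.29 2.81 4.79
```

Emit:
arm_command(commands=[0.3, 0, 0.25, 0, 20])

```text
clock: 13.15
tool_pos: [0.6183, -0.0329, 0.0467]
orientation: [-142.9, 88.6, 40.6]
force: [0.0, -0.0, 3.7]
opening: 0.0394
```

```bash
python3 -c "
from h import *
rep(None,GY);gf()"
```

```text
to  turn 0.3 toolx [ 0.0189  0.0162 -0.9997] F [ 0.01 -0.    3.7 ] M [0.076 0.231 0.119] open 0.0394 p [ 0.6183 -0.0329  0.0467] t 13.15
gauge xy -10.4 -0.5 z 46.7 Fg -0.0 -0.01 3.7
```

Emit:
arm_command(commands=[0.4, 0, 0.1, 0, 20])

```text
clock: 13.28
tool_pos: [0.6183, -0.0328, 0.0466]
orientation: [-143.5, 88.6, 40.0]
force: [-2.4, -0.4, 6.2]
opening: 0.0392
```

```bash
python3 -c "
from h import *
rep(None,GY);gf()"
```

```text
to  turn 0.3 toolx [ 0.0192  0.0161 -0.9997] F [-2.37 -0.45  6.2 ] M [0.088 0.813 0.18 ] open 0.0392 p [ 0.6183 -0.0328  0.0466] t 13.275
gauge xy -10.4 -0.6 z 46.6 Fg -0.31 2.39 6.2
```

Emit:
arm_command(commands=[0.2, 0, 0.25, 0, 20, 0.2, 0, 0.1, 0, 20])

```text
clock: 13.52
tool_pos: [0.6183, -0.0329, 0.0466]
orientation: [-144.7, 88.5, 38.8]
force: [-1.9, -0.2, 5.1]
opening: 0.0393
```

```bash
python3 -c "
from h import *
rep(None,GY);gf()"
```

```text
to  turn 0.3 toolx [ 0.02    0.0161 -0.9997] F [-1.91 -0.23  5.1 ] M [0.044 0.605 0.153] open 0.0393 p [ 0.6183 -0.0329  0.0466] t 13.525
gauge xy -10.4 -0.6 z 46.6 Fg -0.13 1.92 5.1
```

Emit:
arm_command(commands=[0.2, 0, 0.1, 0, 20, 0, 0, 0, 0, 44, 0, 0, 0, 0, 45, 0, 0, 0, 0, 46, 0, 0, 0, 0, 47])

```text
clock: 14.15
tool_pos: [0.618, -0.0327, 0.0459]
orientation: [-143.6, 88.5, 39.9]
force: [-0.2, -0.6, -0.6]
opening: 0.0408
```

```bash
python3 -c "
from h import *
rep(None,GY);gf()"
```

```text
to  turn 0.3 toolx [ 0.0196  0.0164 -0.9997] F [-0.17 -0.6  -0.58] M [ 0.002  0.052 -0.002] open 0.0408 p [ 0.618  -0.0327  0.0459] t 14.15
gauge xy -10.3 -0.3 z 45.9 Fg -0.59 0.2 -0.58
```

Emit:
arm_command(commands=[0, 0, 0, 0, 55, 0, 0, 0, 0, 62, -3, 0, 0, 0, 66, -10, 0, 0, 0, 66, -12, 0, 0, 0, 66])

```text
clock: 14.78
tool_pos: [0.6167, -0.0333, 0.0708]
orientation: [-140.1, 88.7, 43.3]
force: [-0.3, 0.2, 0.2]
opening: 0.0581
```

Emit:
arm_command(commands=[-15, 0, 0, 0, 66, -20, 0, 0, 0, 66, -20, 0, 0, 0, 66, -20, 0, 0, 0, 60, -8, 0, 0, 0, 50])

```text
clock: 15.4
tool_pos: [0.6162, -0.0347, 0.1627]
orientation: [-146.6, 88.4, 36.8]
force: [-0.5, 0.9, 0.8]
opening: 0.0476
```

Run:
```python
from h import *
rep(G(-.175,0,.145),GY);gf()
s=snap('side');im=s['frame'][140:270,180:280];cv2.imwrite('pics/i.png',cv2.resize(im,None,fx=4,fy=4,interpolation=cv2.INTER_CUBIC))
```

```text
to [ 15.2 163.2  -0.5] turn 0.3 toolx [ 0.0226  0.0169 -0.9996] F [-0.49  0.94  0.78] M [ 0.001  0.027 -0.004] open 0.0476 p [ 0.6162 -0.0347  0.1627] t 15.4
gauge xy -12.1 1.7 z 162.7 Fg 0.96 0.44 0.78
```

View pics/i.png

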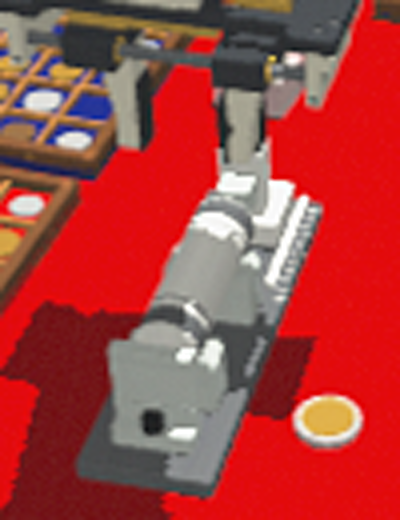

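The picture shows the tube lying in both Vs, clear of the opened fingers, with the post untouched. Next, go behind the post with the fingers shut.

Emit:
arm_command(commands=[0, 10, 0, 0, 30, 0, 17, 0, 0, 10, 0, 17, 0, 0, 0, 0, 17, 0, 0, 0, 0, 17, 0, 0, 0])

```text
clock: 16.08
tool_pos: [0.6201, -0.1178, 0.1596]
orientation: [-142.8, 88.5, 40.7]
force: [-0.3, -0.4, -0.2]
opening: 0.0022
```

Emit:
arm_command(commands=[0, 17, 0, 0, 0, 0, 17, 0, 0, 0, 0, 17, 0, 0, 0, 0, 17, 0, 0, 0, 0, 10, 0, 0, 0])

```text
clock: 16.7
tool_pos: [0.6249, -0.2024, 0.1579]
orientation: [-142.3, 88.5, 41.2]
force: [-0.1, 0.1, -0.1]
opening: 0.0004
```

Run:
```python
from h import *
rep(G(-.172,0,.075),GY);gf()
```

```text
to [83.1 -6.7 -0.7] turn 0.2 toolx [ 0.0191  0.0167 -0.9997] F [-0.1   0.13 -0.12] M [0.007 0.071 0.029] open 0.0004 p [ 0.6249 -0.2024  0.1579] t 16.7
gauge xy -180.0 2.3 z 157.9 Fg 0.14 0.09 -0.12
```

Emit:
arm_command(commands=[12, 0, 0, 0, 0, 16, 0, 0, 0, 0, 16, 0, 0, 0, 0, 16, 0, 0, 0, 0, 15, 0, 0, 0, 0])

```text
clock: 17.32
tool_pos: [0.6262, -0.2002, 0.0775]
orientation: [-140.9, 88.5, 42.5]
force: [0.1, -1.1, -1.1]
opening: 0.0003
```

Emit:
arm_command(commands=[4, 0, 0, 0, 0, 0, -6, 0, 0, 0, 0, 0, 0, 0, 0])

```text
clock: 17.7
tool_pos: [0.6255, -0.1934, 0.0719]
orientation: [-137.5, 88.6, 46.0]
force: [0.1, -0.9, -1.0]
opening: 0.0007
```

Run:
```python
from h import *
rep(G(-.145,0,.075),GY);gf()
s=snap('top');im=s['frame'][110:210,220:370];cv2.imwrite('pics/j.png',cv2.resize(im,None,fx=5,fy=5,interpolation=cv2.INTER_CUBIC))
```

```text
to [ -2.7 -26.2  -1.4] turn 0.3 toolx [ 0.0165  0.0171 -0.9997] F [ 0.08 -0.88 -0.99] M [ 0.028 -0.027  0.007] open 0.0007 p [ 0.6255 -0.1934  0.0719] t 17.7
gauge xy -171.1 1.3 z 71.9 Fg -0.88 -0.03 -0.99
```

View pics/j.png

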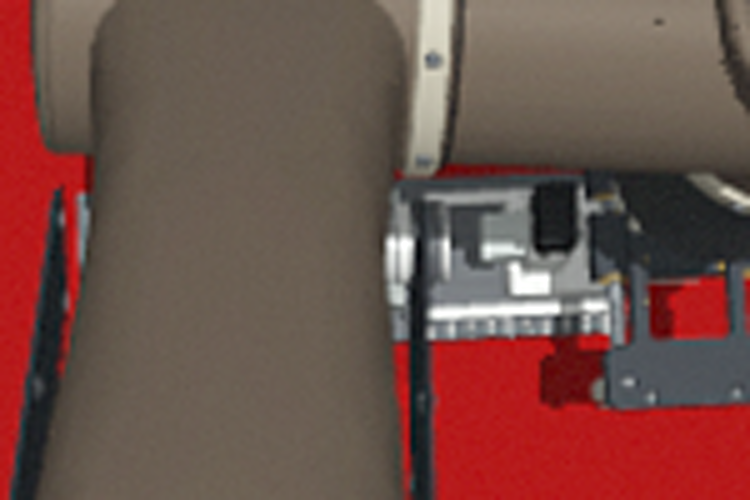

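The gripper sits behind the black-topped post (crop 555,215), and its body will clear the post top by about 14 mm. Pushing gently.

Emit:
arm_command(commands=[-1, -6, 0, 0, 0, 0, -6, -1, 0, 0, 0, -5, 0, 0, 0, 0, -4, 0, 0, 0])

```text
clock: 18.25
tool_pos: [0.626, -0.1713, 0.075]
orientation: [-142.2, 88.5, 41.3]
force: [-0.4, -0.4, 0.1]
opening: 0.0007
```

```bash
python3 -c "
from h import *
gf()"
```

```text
gauge xy -149.1 -0.5 z 75.0 Fg -0.35 0.46 0.14
```

Emit:
arm_command(commands=[0, -4, 0, 0, 0, 0, -4, 0, 0, 0, 0, -4, 0, 0, 0])

```text
clock: 18.62
tool_pos: [0.6253, -0.1594, 0.0751]
orientation: [-144.2, 88.6, 39.3]
force: [-0.1, -2.4, -1.7]
opening: 0.0003
```

```bash
python3 -c "
from h import *
rep(None,GY);gf()"
```

```text
to  turn 0.2 toolx [ 0.0194  0.0159 -0.9997] F [-0.07 -2.43 -1.66] M [-1.427 -0.299 -0.044] open 0.0003 p [ 0.6253 -0.1594  0.0751] t 18.625
gauge xy -137.2 -0.5 z 75.1 Fg -2.42 0.2 -1.66
```

Emit:
arm_command(commands=[0, -4, 0, 0, 0, 0, -4, 0, 0, 0, 0, -4, 0, 0, 0])

```text
clock: 19.0
tool_pos: [0.6246, -0.1474, 0.0752]
orientation: [-145.4, 88.6, 38.0]
force: [2.0, -6.2, -2.2]
opening: 0.0006
```

```bash
python3 -c "
from h import *
rep(None,GY);gf()"
```

```text
to  turn 0.2 toolx [ 0.0194  0.0151 -0.9997] F [ 2.   -6.18 -2.2 ] M [-2.261 -0.513 -0.051] open 0.0006 p [ 0.6246 -0.1474  0.0752] t 19.0
gauge xy -125.1 -0.4 z 75.2 Fg -6.28 -1.65 -2.2
```

Emit:
arm_command(commands=[0, -3, 0, 0, 0, 0, -3, 0, 0, 0, 0, -3, 0, 0, 0])

```text
clock: 19.38
tool_pos: [0.6241, -0.1389, 0.0752]
orientation: [-148.1, 88.6, 35.3]
force: [1.1, -6.2, -2.8]
opening: 0.0004
```

```bash
python3 -c "
from h import *
rep(None,GY);gf()"
```

```text
to  turn 0.2 toolx [ 0.0193  0.0136 -0.9997] F [ 1.07 -6.21 -2.78] M [-2.253 -0.597 -0.032] open 0.0004 p [ 0.6241 -0.1389  0.0752] t 19.375
gauge xy -116.6 -0.4 z 75.2 Fg -6.26 -0.73 -2.78
```

Emit:
arm_command(commands=[0, -1.2, 0, 0, 0, 0, -1.2, 0, 0, 0])

```text
clock: 19.62
tool_pos: [0.624, -0.1368, 0.0752]
orientation: [-150.0, 88.7, 33.4]
force: [2.1, -5.7, -2.1]
opening: 0.0001
```

```bash
python3 -c "
from h import *
gf()"
```

```text
gauge xy -114.6 -0.4 z 75.2 Fg -5.78 -1.83 -2.14
```

Emit:
arm_command(commands=[0, -1.2, 0, 0, 0, 0, -1.2, 0, 0, 0])

```text
clock: 19.88
tool_pos: [0.6239, -0.1349, 0.0752]
orientation: [-152.0, 88.7, 31.4]
force: [1.3, -5.6, -2.6]
opening: 0.0005
```

```bash
python3 -c "
from h import *
gf()"
```

```text
gauge xy -112.6 -0.4 z 75.2 Fg -5.67 -1.01 -2.61
```

Emit:
arm_command(commands=[0, -1.2, 0, 0, 0, 0, -1, 0, 0, 0])

```text
clock: 20.12
tool_pos: [0.6238, -0.1332, 0.0752]
orientation: [-154.1, 88.7, 29.3]
force: [0.7, -6.7, -1.6]
opening: 0.0007
```

```bash
python3 -c "
from h import *
gf()"
```

```text
gauge xy -110.9 -0.4 z 75.2 Fg -6.71 -0.32 -1.57
```

Emit:
arm_command(commands=[0, -1, 0, 0, 0, 0, -1, 0, 0, 0])

```text
clock: 20.38
tool_pos: [0.6237, -0.1317, 0.0752]
orientation: [-156.3, 88.8, 27.1]
force: [1.2, -5.7, -1.7]
opening: 0.0006
```

```bash
python3 -c "
from h import *
gf()"
```

```text
gauge xy -109.4 -0.4 z 75.2 Fg -5.72 -0.86 -1.71
```

Emit:
arm_command(commands=[0, -1, 0, 0, 0])

```text
clock: 20.5
tool_pos: [0.6236, -0.1315, 0.0752]
orientation: [-158.8, 88.8, 24.6]
force: [1.1, -11.6, -3.5]
opening: -0.0001
```

```bash
python3 -c "
from h import *
rep(None,GY);gf()"
```

```text
to  turn 0.2 toolx [ 0.0191  0.0088 -0.9998] F [  1.13 -11.61  -3.51] M [-4.059 -0.864 -0.154] open -0.0001 p [ 0.6236 -0.1315  0.0752] t 20.5
gauge xy -109.2 -0.4 z 75.2 Fg -11.65 -0.48 -3.51
```

The force stepped from 5.7 to 11.7 N with almost no motion, so the tube is against the stop. Raising the press a little: about 3 N goes to jaw friction, so the wrist should read about 15 to 16 N.

Emit:
arm_command(commands=[0, -1.2, 0, 0, 0])

```text
clock: 20.62
tool_pos: [0.6237, -0.1315, 0.0753]
orientation: [-163.0, 88.8, 20.5]
force: [2.8, -12.1, -4.4]
opening: 0.0002
```

```bash
python3 -c "
from h import *
gf()"
```

```text
gauge xy -109.2 -0.4 z 75.3 Fg -12.23 -2.11 -4.39
```

Emit:
arm_command(commands=[0, -1.5, 0, 0, 0])

```text
clock: 20.75
tool_pos: [0.6237, -0.1315, 0.0753]
orientation: [-168.2, 88.9, 15.3]
force: [2.9, -13.6, -3.9]
opening: 0.0003
```

```bash
python3 -c "
from h import *
gf()"
```

```text
gauge xy -109.2 -0.4 z 75.3 Fg -13.72 -2.13 -3.87
```

Now hold it at slightly more for over half a second.

Emit:
arm_command(commands=[0, -1.7, 0, 0, 0])

```text
clock: 20.88
tool_pos: [0.6236, -0.1315, 0.0753]
orientation: [-174.0, 88.9, 9.4]
force: [3.1, -14.4, -3.5]
opening: 0.0005
```

Emit:
arm_command(commands=[0, -1.7, 0, 0, 0])

```text
clock: 21.0
tool_pos: [0.6237, -0.1315, 0.0753]
orientation: [179.9, 88.9, 3.3]
force: [3.4, -14.0, -4.8]
opening: 0.0006
```

Emit:
arm_command(commands=[0, -1.7, 0, 0, 0])

```text
clock: 21.12
tool_pos: [0.6236, -0.1316, 0.0753]
orientation: [174.0, 88.9, -2.7]
force: [2.6, -14.1, -4.1]
opening: 0.0006
```

Emit:
arm_command(commands=[0, -1.7, 0, 0, 0])

```text
clock: 21.25
tool_pos: [0.6236, -0.1317, 0.0754]
orientation: [168.2, 88.9, -8.4]
force: [3.8, -14.3, -4.3]
opening: 0.0003
```

Emit:
arm_command(commands=[0, -1.7, 0, 0, 0])

```text
clock: 21.38
tool_pos: [0.6236, -0.1317, 0.0754]
orientation: [162.5, 88.9, -14.2]
force: [3.7, -14.8, -3.4]
opening: 0.0003
```

Emit:
arm_command(commands=[0, -1.7, 0, 0, 0])

```text
clock: 21.5
tool_pos: [0.6236, -0.1318, 0.0754]
orientation: [157.2, 88.8, -19.5]
force: [3.1, -14.8, -4.2]
opening: 0.0003
```

Wrist force is steady at 14 to 15 N. Each row re-bases on the measured pose, so to get a continuous hold I'll hold the last target through camera calls.

Emit:
arm_command(commands=[0, -1.7, 0, 0, 0])

```text
clock: 21.62
tool_pos: [0.6236, -0.1319, 0.0754]
orientation: [152.0, 88.8, -24.8]
force: [3.3, -15.3, -3.8]
opening: 0.0009
```

```bash
python3 -c "
from h import *
for i in range(15):
    print(get_obs()['clock'],end=' ');gf();snapshot('side')
"
```

```text
21.625 gauge xy -109.6 -0.3 z 75.4 Fg -15.43 -2.44 -3.81
21.675 gauge xy -109.6 -0.3 z 75.4 Fg -13.52 -3.09 -5.03
21.725 gauge xy -109.6 -0.3 z 75.4 Fg -14.98 -2.94 -4.68
21.775 gauge xy -109.6 -0.3 z 75.4 Fg -15.57 -3.64 -2.84
21.825 gauge xy -109.6 -0.3 z 75.4 Fg -14.73 -2.57 -4.54
21.875 gauge xy -109.6 -0.3 z 75.4 Fg -13.5 -2.63 -4.01
21.925 gauge xy -109.6 -0.3 z 75.4 Fg -14.02 -2.34 -4.67
21.975 gauge xy -109.6 -0.3 z 75.4 Fg -14.26 -3.0 -4.05
22.025 gauge xy -109.6 -0.3 z 75.5 Fg -13.88 -2.69 -4.14
22.075 gauge xy -109.6 -0.3 z 75.4 Fg -15.42 -2.17 -4.35
22.125 gauge xy -109.6 -0.3 z 75.4 Fg -14.39 -2.84 -4.35
22.175 gauge xy -109.6 -0.3 z 75.4 Fg -13.99 -2.74 -4.21
22.225 gauge xy -109.6 -0.3 z 75.4 Fg -14.04 -2.49 -4.8
22.275 gauge xy -109.6 -0.3 z 75.4 Fg -13.81 -2.67 -3.66
22.325 gauge xy -109.6 -0.3 z 75.4 Fg -14.64 -2.44 -4.75
```

I held about 14.4 N at the wrist for 0.7 s, which is about 11.5 N on the tube after jaw friction. Backing off.

Emit:
arm_command(commands=[0, 1, 0, 0, 0, 0, 4, 0, 0, 0, 0, 8, 0, 0, 0, 0, 10, 0, 0, 0, 0, 8, 0, 0, 0])

```text
clock: 23.0
tool_pos: [0.6253, -0.1628, 0.0759]
orientation: [156.2, 88.9, -20.5]
force: [-0.1, -0.2, 1.0]
opening: 0.0002
```

Emit:
arm_command(commands=[-12, 0, 0, 0, 0, -16, 0, 0, 0, 0, -20, 0, 0, 0, 0, -20, 0, 0, 0, 0, -20, 0, 0, 0, 0])

```text
clock: 23.62
tool_pos: [0.6233, -0.1627, 0.1699]
orientation: [155.9, 88.8, -20.8]
force: [0.1, -1.0, 0.2]
opening: 0.0004
```

Emit:
arm_command(commands=[0, 40, 0, 0, 0, 0, 40, 0, 0, 0, 0, 40, 0, 0, 0, 0, 0, 0, 0, 0])

```text
clock: 24.12
tool_pos: [0.6333, -0.2842, 0.1806]
orientation: [160.2, 88.2, -16.3]
force: [0.4, 0.9, -0.4]
opening: 0.0005
```

Run:
```python
from h import *
rep();gf()
s=snap('side');t=snap('top')
a=cv2.resize(s['frame'][150:290,180:290],None,fx=4,fy=4,interpolation=cv2.INTER_CUBIC)
b=cv2.resize(t['frame'][120:260,220:310],None,fx=4,fy=4,interpolation=cv2.INTER_CUBIC)
cv2.imwrite('pics/k.png',np.hstack([a,b]))
```

```text
to  turn  toolx [ 0.0298 -0.0087 -0.9995] F [ 0.44  0.88 -0.43] M [0.18  0.067 0.031] open 0.0005 p [ 0.6333 -0.2842  0.1806] t 24.125
gauge xy -262.2 -1.5 z 180.6 Fg 0.85 -0.48 -0.43
```

View pics/k.png

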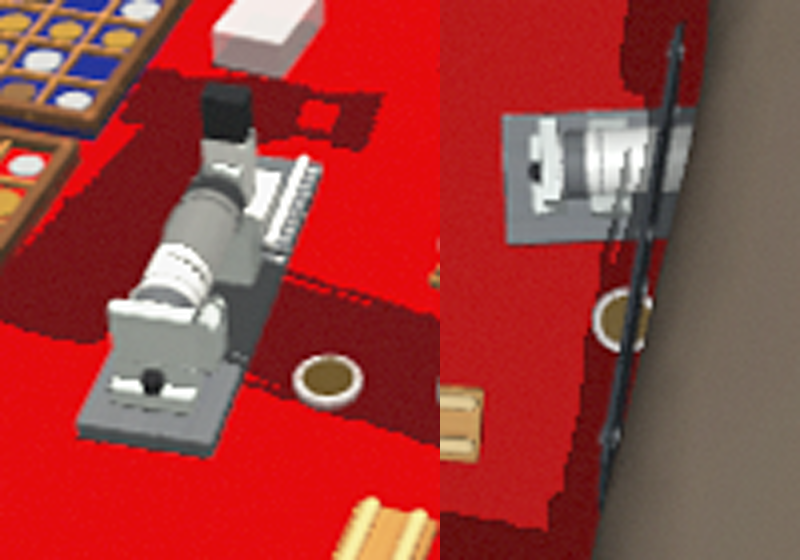

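The tube is seated and its dark cap meets the stop plate in both views (side (165,295), top (565,160)). The ram is against its other end, the arm is clear, and the coin and box are where they were. Handing in.

```bash
python3 -c "
from h import *
print(close_job())"
```

```text
the job is handed in; nothing more can be done
None
```

The long tube is in the gauge: seated in both Vs, pushed hard against the end stop, with the jaw left against it. I handed the job in at about 24 s, and no verdict was reported.

- **Seating:** I gripped the tube at its middle and lowered it until it touched the V. The first contact leaned on one side, so I evened out the sideways force while still holding the tube. Before I let go it read about 2 N sideways against about 8 N of support. The highest vertical force I read while seating was about 10 N above the tube's weight.
- **Pressing:** I pushed the jaw post from behind until the tube met the stop; the force jumped from 5.7 to 11.7 N with almost no movement. I then held about 14.4 N at the wrist for 0.7 s, with a highest reading of 15.6 N. That is about 11.5 N on the tube if the jaw takes about 3 N in friction. I did not measure the force at the tube itself.
- **Last checks:** the last picture shows the tube against the stop and the jaw against the tube. The arm was clear, with wrist forces of 1 N or less. The coin and the box looked untouched. The short tube, loupe, pen, case and calliper were not in that last crop, but the arm never came near them.
- **What went less well:** fast moves tilted the tool by up to about 2°, so I carried the tube slowly. On my first way down to grasp it, the open fingers drifted about 11 mm off to one side without touching anything. I lifted and came down again slowly.

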